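# Change the air-valve block over to the tub sealer

## Robot

A 7-joint arm with a two-finger parallel gripper is mounted at the origin on the work surface. World frame = base frame: x ahead of the robot, y to its left, z up, the work surface at z = 0. Lengths are in m, angles in degrees, forces in N, time in s.
With the tool pointing down it reaches from about 0.425 to 1.025 m from the base axis. Payload 3.6 kg.
Tool frame: the origin (TCP) lies between the finger pads; the fingertips stand 25 mm ahead of it and the grasp point (between the pads) lies 6 mm ahead of it; z points along the fingers, y is the line along which they close (so a half turn about z gives the same grasp; the last joint's range is limited). The gripper opens to 85 mm and grips with 20 to 120 N. Pads are 22 mm wide; open, the fingers measure 114 mm over their backs; the gripper's body (76 mm by 85 mm) begins 54 mm behind the grasp point. The pads swing forward as they close: fully open they stand 13 mm farther back than shut.
Start: joints at [-82.649, 33.873, 2.773, 92.16, -1.908, 54.013, -1.931], TCP at [0.159, 0.707, 0.256] pointing down, gripper open.
Joint ranges: [-153.93, 153.93], [-27.13, 128.08], [-72.61, 78.16], [10.71, 143.7], [-87.88, 267.88], [4.46, 118.87], [-176.78, 176.78]. Speed limits (degrees/s): [147.25, 147.25, 180, 180, 180, 180, 180].

## Interface

Orientations are given as a 3x3 rotation matrix whose columns are the frame's x, y, z axes.
In Python, from workcell import read_state, capture, camera_params, ticket gives the robot as it stands.
- The arm moves only by the tool apply_moves, never from a script. Its argument "series" is a list that holds one entry, the list of rows, each a list of 5 numbers: the opening in per cent of the stroke, from 0 (shut) to 100 (fully open), then the shift along the world's x, y, z in mm, then the turn about the world's z in degrees. A call has 1 to 20 rows; each row is the pose to reach, as a shift and turn from the pose commanded when the call began; what a row does not reach only later rows make up. A row lasts 1/10 s, in which the tool goes at most 50 mm and 8.59 degrees, less where a joint would pass 70% of its speed; a pose out of reach is approached as far as the arm can. A call with a gripper value outside its range is refused whole. The fingers move at their own pace and stop on an object; "newtons" is the grip in N (left out, the last holds). Time passes only in rows, so rows that repeat a pose let the fingers close. It gives the time, the measured TCP pose, the force, the opening and the grip force at its end, in the units of the state.
- read_state(): the state, without advancing time (a new reading comes with each control period).
- capture(name): name is "scene" or "top" or "wrist"; returns the picture (480x640x3 uint8, red, green, blue); there is no depth.
- camera_params(name): a dict with "camera_matrix" (3x3 intrinsics, pixels), "distortion" ([k1, k2, p1, p2, k3] as OpenCV has them; the pictures are not rectified), "origin" and "rotation" of the camera in the world. Camera axes: x right, y down, z forward; pixel columns grow to the right and rows downward; lengths in m; the calibration is good to about 2 mm. A picture is of the moment at which its call begins: read the wrist's pose just before it. camera_params takes no time and is no camera call; for the wrist camera it gives the pose at the moment of the call.
- ticket.hand_in(): hands the job in; it is judged then, once.
The state is a dict: "clock": time; "qpos": joint angles; "dq": joint speeds; "effort": joint torques, N m; "tcp_pos": TCP position; "tool_rot": TCP orientation; "contact_force": force on the tool from outside, world axes, zero at the start; "torque": the same for the moment, N m; "opening": opening from 0.0 (shut) to 1.0 (fully open); "finger_force": force on a finger pad.
Only numpy, scipy, OpenCV 4.12 (cv2) and the standard library are available. Lean on these libraries where they do the work, as an engineer would, in place of code of your own. Each camera call takes 0.05 s, during which the arm holds its last target. There are 200 camera calls.

## Task

The valve block on the packing table is set for the bread-pack sealer; change it over for tubs. The ball-knob lever is blocked by the gate bar leaning in front of it: first swing the gate all the way over to its other side, then push the ball-knob lever fully over to the far side. Leave the T-handle lever standing upright and let everything go.

Things in the scene. Friction and masses are not known exactly. Their poses are not given: they have to be found in the camera images.
- valve_block: Fixed aluminium box 130 (x) by 210 (y) by 50 mm high with two upright levers, a gate bar between them and two brass pipe stubs at +x. Origin: centre of its underside, on the table; z up; -x is its near side (towards the robot, yaw up to 23 degrees either way), +x far, +y left. The joints' points are in this frame. The regulator block nearby (two upright cylinders) is no part of this.
- gate (a joint): Gate: steel bar, 12 mm round, 110 mm long, swings sideways about an axis along x at (12, 0, 60) mm; from its end a 12 mm round pin runs 55 mm to +x (x 12 to 67): push that. Radians: 0 leans 0.70 to +y (end y 71, z 144 mm), blocking the ball-knob lever; 0.70 upright (end z 170); 1.40 fully over, leaning to -y (end y -71, z 144). Takes 1 to 2 N, stays where left. Starts 0 to 0.06.
- tub_lever (a joint): Ball-knob lever: steel rod, 10 mm round, 100 mm long, black 28 mm ball centred on its end, pivot axis along y at (0, 55, 60) mm. Radians: 0 nearly upright, 0.12 towards -x (ball x -12, z 159 mm); grows towards +x to 0.90, fully over (ball x 70, z 131). Blocked by the gate it stops at about 0.12 to 0.2; freed it takes 1 to 3 N and stays where left. Starts 0 to 0.06.
- pack_lever (a joint): T-handle lever: same rod, pivot axis along y at (0, -55, 60) mm, with a black cross bar 50 mm long (along y) and 16 mm thick on its end. Radians: 0 nearly upright, 0.90 fully over to +x. It moves freely at first, but is to be left upright. Starts 0 to 0.06.

How it is judged (in metres and radians):
On the way, in this order (a step that is already met when the one before it is completed fails the run):
1. the gate is fully over to the other side while the ball-knob lever is still up (value of joint gate above 1.2 rad and value of joint tub_lever below 0.35 rad), for 0.2 s.
2. the ball-knob lever is pushed fully over to the far side (value of joint tub_lever above 0.75 rad), for 0.2 s.
At the end, for the whole second after the job is handed in: The gate is over on the T-handle lever's side (joint above 1.2 of 1.4 rad), the ball-knob lever is over to the far side (above 0.75 of 0.90 rad), the T-handle lever is still upright (below 0.25 rad), and all are at rest (value of joint gate above 1.2 rad and value of joint tub_lever above 0.75 rad and value of joint pack_lever below 0.25 rad and velocity of joint tub_lever between -0.05 and 0.05 rad/s and velocity of joint gate between -0.05 and 0.05 rad/s); the robot touches nothing.
It fails at once if the T-handle lever is thrown (value of joint pack_lever above 0.4 rad).
It also fails if it takes over 48 s, if anything falls off the work surface, if the arm or the gripper's body presses on something with over 40 N, if the wrist force passes 120 N, or if a joint passes its speed limit or range.

## Working session

There is one attempt and no reset: what is moved stays moved. The work goes in short steps, Python scripts to look and compute and a tool call to move; the robot and the scene stay as the last step left them, time stands still between calls to the robot, and variables do not carry over. Pictures are saved under pics/ and viewed, at most 10 in all, crops included, and the job is handed in when it is done.

Besides the shell and the picture viewer there is one more tool, called after ">>>" by a JSON object that holds its "method" and its "body", one argument or row to a line. apply_moves: Moves the arm, as the interface text tells. Its arguments: {"type":"object","properties":{"series":{"type":"array","items":{"type":"array","items":{"type":"array","items":{"type":"number"}}}},"newtons":{"type":"number"}},"required":["series"]}

```bash
mkdir -p pics; python3 - <<'E'
from workcell import *
import cv2,numpy as np
for n in("scene","top"):
    im=capture(n); cv2.imwrite(f"pics/{n}0.png",im[:,:,::-1])
    p=camera_params(n); print(n,{k:np.round(np.array(v),4).tolist() for k,v in p.items()})
s=read_state(); print(s["clock"],s["tcp_pos"],s["tool_rot"],s["opening"])
E
```

```text
scene {'camera_matrix': [[606.524, 0.0, 326.9879], [0.0, 606.524, 241.9287], [0.0, 0.0, 1.0]], 'distortion': [-0.1339, 0.0, 0.0, 0.0, 0.0], 'origin': [0.9567, -0.8199, 0.7364], 'rotation': [[0.8931, 0.242, -0.3792], [0.4493, -0.5225, 0.7246], [-0.0228, -0.8175, -0.5754]]}
top {'camera_matrix': [[593.2286, 0.0, 319.0263], [0.0, 593.2286, 245.4009], [0.0, 0.0, 1.0]], 'distortion': [-0.0641, 0.0, 0.0, 0.0, 0.0], 'origin': [0.4353, 0.0069, 1.2311], 'rotation': [[-0.0098, -0.9952, 0.0969], [-0.9999, 0.0093, -0.0062], [0.0053, -0.0969, -0.9953]]}
0.1 [0.15933988 0.70654452 0.25522997] [[-9.75515772e-01  2.19929282e-01 -2.99376266e-04]
 [ 2.19929427e-01  9.75513612e-01 -2.05908218e-03]
 [-1.60806841e-04 -2.07450879e-03 -9.99997835e-01]] 0.9960324016254978
```

View pics/top0.png

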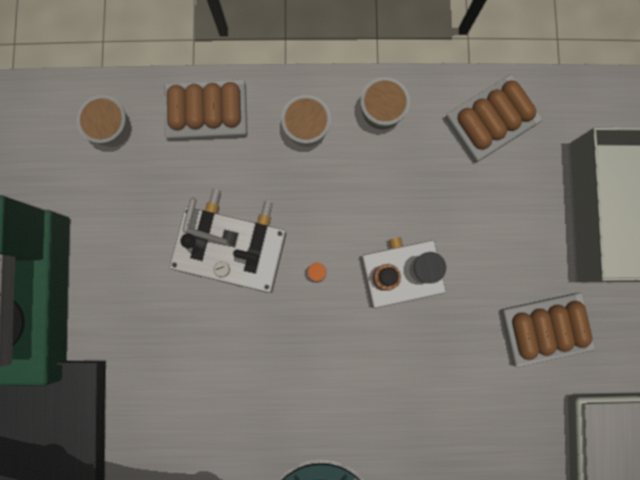

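View pics/scene0.png

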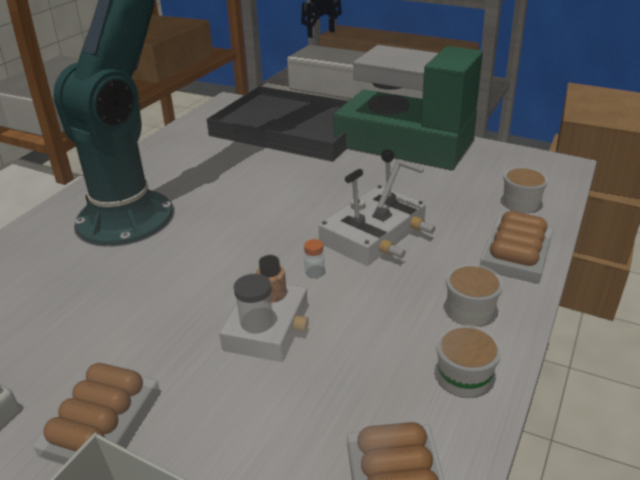

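The top view shows the block's top face with corners near (188,210), (285,235), (272,290) and (173,268). The ball is near (188,241), the T bar near (245,256), and the gate pin runs along (192,200)-(188,235). The green sealer sits to the left (columns under 70). The scene view confirms the gate leans towards the ball lever.

```bash
cat >h.py <<'E'
import cv2,numpy as np
from workcell import *
def ray(n,px):
    p=camera_params(n);K=np.array(p["camera_matrix"]);D=np.array(p["distortion"])
    u=cv2.undistortPoints(np.array(px,float).reshape(-1,1,2),K,D)[:,0]
    return np.array(p["origin"]),np.c_[u,np.ones(len(u))]@np.array(p["rotation"]).T
def onz(n,px,z):
    o,d=ray(n,px);return o+d*((z-o[2])/d[:,2])[:,None]
def proj(n,P):
    p=camera_params(n);R=np.array(p["rotation"]).T
    return cv2.projectPoints(np.array(P,float).reshape(-1,1,3),R,-R@np.array(p["origin"]),np.array(p["camera_matrix"]),np.array(p["distortion"]))[0][:,0]
def two(a,pa,b,pb):
    o1,d1=ray(a,[pa]);o2,d2=ray(b,[pb])
    t=np.linalg.lstsq(np.c_[d1[0],-d2[0]],o2-o1,rcond=None)[0]
    A=o1+t[0]*d1[0];B=o2+t[1]*d2[0];return (A+B)/2,np.linalg.norm(A-B)
E
python3 - <<'E'
from h import *
im=cv2.imread("pics/top0.png");g=cv2.cvtColor(im,6)[190:310,150:300]
m=(g>150).astype(np.uint8);m=cv2.morphologyEx(m,3,np.ones((3,3)))
c=max(cv2.findContours(m,0,2)[0],key=cv2.contourArea)+[150,190]
W=onz("top",c.reshape(-1,2),.05)[:,:2].astype(np.float32)
r=cv2.minAreaRect(W);print("rect",r)
b=cv2.boxPoints(r);print(b)
for nm,a,s in(("ball",(188,241),(388,157)),("T",(245,256),(354,176)),("gate end far",(192,200),(421,171)),("gate corner",(188,235),(398,164))):
    print(nm,two("top",a,"scene",s))
a=cv2.resize(im[180:310,150:310],None,fx=4,fy=4,interpolation=2)
sc=cv2.imread("pics/scene0.png");s=cv2.resize(sc[130:270,310:450],None,fx=4,fy=4)[:520,:]
cv2.imwrite("pics/c1.png",cv2.resize(np.hstack([a,s[:520]]),None,fx=.66,fy=.66))
print("sealer top", two("top",(12,325),"scene",(455,60)))
E
```

```text
rect ((0.5455494523048401, 0.18358214199543), (0.2043977677822113, 0.12503460049629211), 75.80062866210938)
[[0.4598731  0.09984092]
 [0.58108765 0.06917034]
 [0.6312258  0.26732337]
 [0.51001126 0.29799396]]
ball (array([0.55057531, 0.2396894 , 0.15490177]), np.float64(0.0004946379654580678))
T (array([0.52148443, 0.13479105, 0.15602447]), np.float64(0.0007695738829868854))
gate end far (array([0.62714278, 0.23520699, 0.14189809]), np.float64(0.0028993144753072632))
gate corner (array([0.56714945, 0.24522106, 0.13866814]), np.float64(0.008520231709218002))
sealer top (array([0.49386451, 0.54541366, 0.25540255]), np.float64(0.19360453043333095))
```

View pics/c1.png

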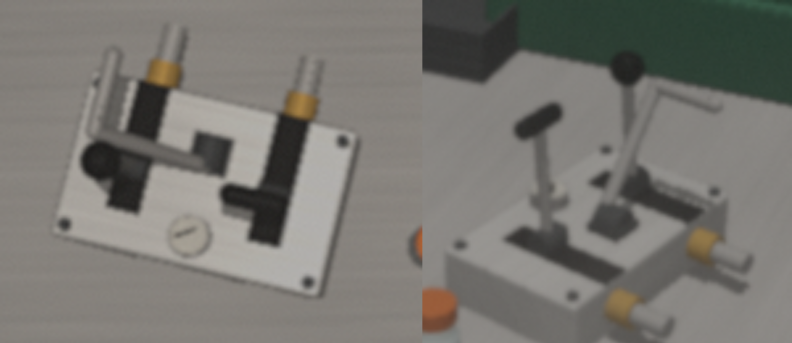

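Block centre is (0.5455, 0.1836) with yaw about −14.2°. The rectangle measures 204×125 mm (expected 210×130), and the ball, T bar and pin end agree with the model to within about 5 mm in x/y and z. The tool is already aligned with the block to within 1.5°. First I go around the sealer to above the +y side of the pin, closing the gripper on the way.

>>> {"method": "apply_moves", "body": {
  "series": [
    [[0, 6, -35, 15, 0], [0, 13, -70, 30, 0], [0, 20, -105, 45, 0], [0, 26, -140, 60, 0], [0, 32, -175, 75, 0], [0, 38, -210, 90, 0], [0, 45, -245, 100, 0], [0, 51, -277, 100, 0], [0, 90, -300, 100, 0], [0, 130, -320, 100, 0], [0, 170, -335, 100, 0], [0, 210, -350, 95, 0], [0, 250, -365, 90, 0], [0, 290, -380, 85, 0], [0, 330, -395, 80, 0], [0, 370, -405, 75, 0], [0, 410, -415, 75, 0], [0, 440, -425, 75, 0], [0, 457, -428, 75, 0], [0, 457, -428, 75, 0]]
  ]
}}

```text
clock: 2.1
tcp_pos: [0.6189, 0.2771, 0.3305]
tool_rot: [[-0.975, 0.224, 0.001], [0.224, 0.975, -0.002], [-0.001, -0.001, -1.0]]
contact_force: [-1.0, 0.8, -0.2]
opening: 0.002
finger_force: 0.0
```

```bash
python3 - <<'E'
from h import *
s=read_state();print(s["clock"],s["tcp_pos"],s["tool_rot"],s["opening"],s["contact_force"])
a=capture("wrist");b=capture("scene")
cv2.imwrite("pics/w1.png",cv2.resize(np.hstack([a,b])[:,:,::-1],(800,300)))
E
```

```text
2.1 [0.61887115 0.27712076 0.33048134] [[-9.74625884e-01  2.23838420e-01  8.64480426e-04]
 [ 2.23836725e-01  9.74625142e-01 -1.71829654e-03]
 [-1.22716514e-03 -1.48119382e-03 -9.99998150e-01]] 0.0021848446756274867 [-0.97812876  0.76248957 -0.21617104]
```

View pics/w1.png

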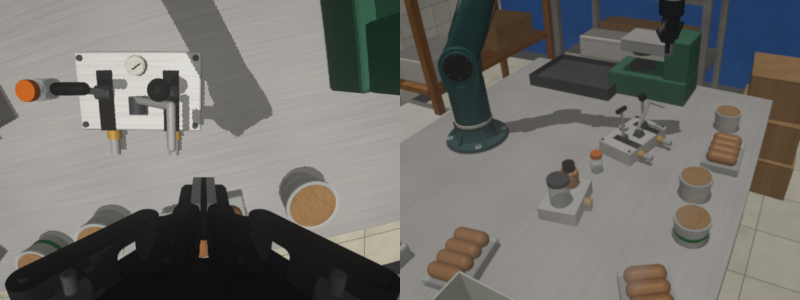

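The wrist picture shows the block (upper left), the pin at half-scale pixels (170,95)-(172,150), and the closed fingers at (203,190). The tool is at block-frame (48, 109), clear of the pin. Next: descend, then push.

>>> {"method": "apply_moves", "body": {
  "series": [
    [[0, 0, 0, -45, 0], [0, 0, 0, -90, 0], [0, 0, 0, -135, 0], [0, 0, 0, -165, 0], [0, 0, 0, -180, 0], [0, 0, 0, -180, 0]]
  ]
}}

```text
clock: 2.8
tcp_pos: [0.6139, 0.2797, 0.1493]
tool_rot: [[-0.976, 0.218, -0.005], [0.218, 0.976, -0.001], [0.004, -0.002, -1.0]]
contact_force: [-0.4, -1.2, 0.4]
opening: -0.002
finger_force: 0.0
```

>>> {"method": "apply_moves", "body": {
  "series": [
    [[0, -3, -10, 0, 0], [0, -5, -20, 0, 0], [0, -7, -30, 0, 0], [0, -10, -40, 0, 0], [0, -12, -50, 0, 0], [0, -15, -60, 0, 0], [0, -17, -70, 0, 0], [0, -20, -80, 0, 0], [0, -23, -90, 0, 0], [0, -25, -100, 0, 0], [0, -28, -110, 0, 0], [0, -30, -120, 0, 0], [0, -33, -130, 0, 0], [0, -35, -140, 0, 0], [0, -36, -145, 0, 0], [0, -38, -150, 0, 0], [0, -38, -150, 0, 0], [0, -38, -150, 0, 0], [0, -38, -150, 0, 0]]
  ]
}}

```text
clock: 4.7
tcp_pos: [0.5784, 0.1292, 0.1511]
tool_rot: [[-0.976, 0.22, -0.001], [0.22, 0.976, -0.0], [0.0, -0.001, -1.0]]
contact_force: [0.0, -0.2, -0.6]
opening: -0.003
finger_force: 0.0
```

```bash
python3 - <<'E'
from h import *
a=capture("top")[180:310,150:310];b=capture("scene")[130:270,310:450]
cv2.imwrite("pics/w2.png",np.hstack([cv2.resize(a,(400,325)),cv2.resize(b,(325,325))])[:,:,::-1])
E
```

```text
(no output)
```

View pics/w2.png

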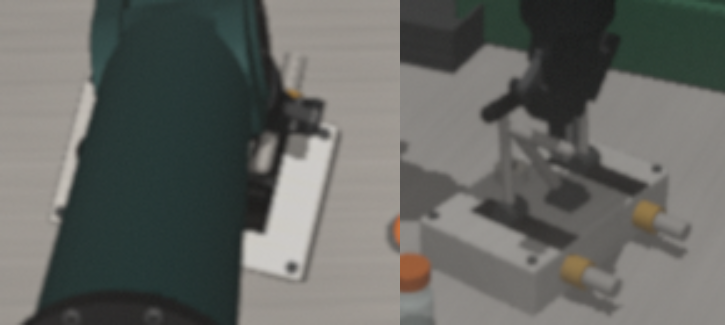

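The finger carried the pin over to the T-handle side and the bar now leans towards −y, with the T-handle still upright. I back off, rise and go round behind the ball, then check.

>>> {"method": "apply_moves", "body": {
  "series": [
    [[0, 5, 20, 0, 0], [0, 5, 20, 40, 0], [0, 5, 20, 80, 0], [0, 5, 20, 130, 0], [0, -10, 45, 130, 0], [0, -35, 70, 130, 0], [0, -60, 100, 130, 0], [0, -82, 124, 130, 0], [0, -130, 124, 130, 0], [0, -130, 124, 130, 0]]
  ]
}}

```text
clock: 5.8
tcp_pos: [0.4407, 0.2534, 0.2798]
tool_rot: [[-0.977, 0.213, -0.009], [0.213, 0.977, -0.003], [0.008, -0.005, -1.0]]
contact_force: [0.0, -1.3, -0.3]
opening: -0.002
finger_force: 0.0
```

```bash
python3 - <<'E'
from h import *
a=capture("top")[180:310,150:310];b=capture("scene")[130:270,310:450]
cv2.imwrite("pics/w3.png",np.hstack([cv2.resize(a,(400,325)),cv2.resize(b,(325,325))])[:,:,::-1])
c,s=np.cos(np.radians(14.2)),np.sin(np.radians(14.2))
for q in(1.2,1.4):
    t=q-.7
    P=[[.5455+c*x-s*-1*y,.1836-s*x+c*y,z] for x,y,z in((.012,-.11*np.sin(t),.06+.11*np.cos(t)),(.067,-.11*np.sin(t),.06+.11*np.cos(t)))]
    print(q,(proj("scene",P)-[310,130])*325/140+[400,0])
E
```

```text
1.2 [[524.63402605 114.4156962 ]
 [577.67044192 135.09443374]]
1.4 [[511.09141251 135.7022983 ]
 [563.99373161 157.00824406]]
```

View pics/w3.png

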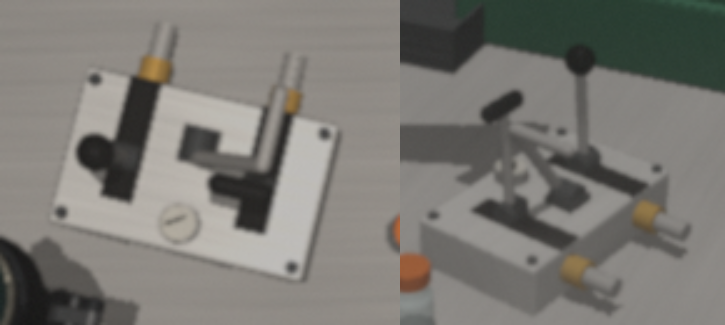

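The gate reads about 1.33 rad: the corner at (512,127) and pin end at (572,150) lie between the predicted positions for 1.2 and 1.4 rad. The ball is unmoved at top pixel (188,241). Next I descend behind the ball and push.

>>> {"method": "apply_moves", "body": {
  "series": [
    [[0, 28, 0, -20, 0], [0, 55, 0, -50, 0], [0, 55, 0, -85, 0], [0, 55, 0, -110, 0], [0, 55, 0, -117, 0], [0, 55, 0, -117, 0]]
  ]
}}

```text
clock: 6.5
tcp_pos: [0.5042, 0.2526, 0.1636]
tool_rot: [[-0.975, 0.221, -0.001], [0.221, 0.975, -0.001], [0.001, -0.001, -1.0]]
contact_force: [0.7, 0.6, 0.1]
opening: 0.001
finger_force: 0.0
```

>>> {"method": "apply_moves", "body": {
  "series": [
    [[0, 10, -2, 0, 0], [0, 20, -5, 0, 0], [0, 30, -7, 0, 0], [0, 38, -9, 0, 0], [0, 46, -11, 0, 0], [0, 54, -13, 0, 0], [0, 62, -15, -1, 0], [0, 70, -17, -2, 0], [0, 78, -19, -4, 0], [0, 86, -21, -6, 0], [0, 94, -23, -7, 0], [0, 100, -25, -8, 0], [0, 105, -26, -8, 0], [0, 105, -26, -8, 0], [0, 105, -26, -8, 0], [0, 105, -26, -8, 0]]
  ]
}}

```text
clock: 8.1
tcp_pos: [0.6031, 0.2283, 0.1557]
tool_rot: [[-0.976, 0.219, -0.012], [0.219, 0.976, -0.0], [0.012, -0.003, -1.0]]
contact_force: [-11.1, 1.8, 5.3]
opening: 0.0
finger_force: 5.9
```

>>> {"method": "apply_moves", "body": {
  "series": [
    [[0, -15, 4, 0, 0], [0, -30, 8, 5, 0], [0, -50, 15, 40, 0], [0, -75, 20, 85, 0], [0, -110, 22, 120, 0], [0, -150, 22, 130, 0], [0, -160, 22, 130, 0], [0, -160, 22, 130, 0]]
  ]
}}

```text
clock: 8.9
tcp_pos: [0.4473, 0.2495, 0.2873]
tool_rot: [[-0.976, 0.218, 0.002], [0.218, 0.976, 0.002], [-0.002, 0.002, -1.0]]
contact_force: [0.1, -0.3, -0.5]
opening: 0.001
finger_force: 0.0
```

```bash
python3 - <<'E'
from h import *
a=capture("top")[180:310,150:310];b=capture("scene")[130:270,310:450]
cv2.imwrite("pics/w4.png",np.hstack([cv2.resize(a,(400,325)),cv2.resize(b,(325,325))])[:,:,::-1])
c,s=np.cos(np.radians(14.2)),np.sin(np.radians(14.2))
for q in(.75,.9):
    t=q-.12;x,y,z=.1*np.sin(t),.055,.06+.1*np.cos(t)
    P=[[.5455+c*x+s*y,.1836-s*x+c*y,z]]
    print(q,(proj("scene",P)-[310,130])*325/140+[400,0],(proj("top",P)-[150,180])*2.5)
E
```

```text
0.75 [[642.45793797  99.7045857 ]] [[123.01709718  66.4570657 ]]
0.9 [[652.67044914 113.42633296]] [[129.41362954  53.96576089]]
```

View pics/w4.png

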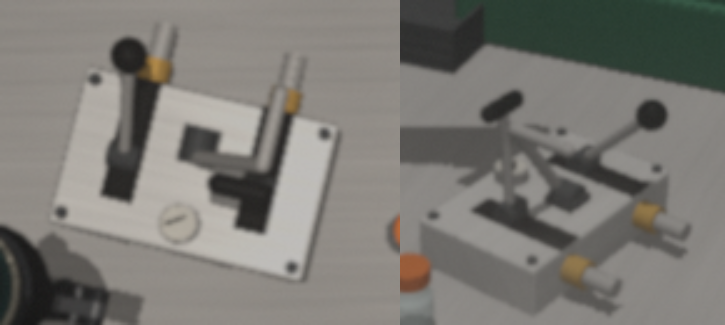

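The ball is at top (129,54) and scene (652,114), which match the predictions for 0.90 rad. The gate is still over, the T-handle is upright and the arm is clear.

```bash
python3 -c "
from workcell import *
print(ticket.hand_in())"
```

```text
the job is handed in; nothing more can be done
None
```

The valve block is changed over for tubs and the job is handed in (no verdict was returned): by the cameras the gate is over at about 1.33 rad, the ball-knob lever is fully over at about 0.90 rad, the T-handle is still upright and the arm is clear.

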